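Lay out the changeover mat beside the mastering lathe

TASK

Lay out the changeover mat for the next cut: the platter clamp goes on the middle of the round cork pad, the stylus tin on the middle of the square cork pad, the smoked glass eyepiece (left on one of those pads) on the bare mat midway between the two pads, and the white insulator cap on the middle of the tin's lid. Everything ends upright and let go; keep the glass eyepiece upright all the while, and leave the jar, the brass ring and the wooden case where they are.

Things in the scene. Friction and masses are not known exactly. Their poses are not given: they have to be found in the camera images.
- mat: Fixed dull grey-green rubber mat, 310 mm long, 120 mm wide, 3 mm thick, flat on the cart top; a cork pad is fixed near each end, the pad centres 105 mm either side of its centre. Origin at the middle of its underside, on the cart top; its y axis runs along its length, z up. The eyepiece belongs over this origin, standing on the mat's top face (3 mm above the origin).
- round_pad: Round cork pad, 92 mm across, 3 mm thick, fixed on the mat near one end (either end). Origin at the centre of its underside; the top is 3 mm above it, 6 mm above the cart top.
- square_pad: Square cork pad, 84 x 84 mm, 3 mm thick, fixed on the mat near the other end, square with the mat. Origin at the centre of its underside; the top is 3 mm above it, 6 mm above the cart top.
- clamp: Squat steel suction platter clamp, loose, 0.34 to 0.59 kg: a disc 76 mm across and 20 mm high with a dark rubber band, and on it a central round knob 32 mm across from 20 mm up to 44 mm, slightly bevelled to the top at 48 mm. Starts on the cart top. Origin at the centre of its underside, z up. Take it by the knob.
- tin: Blue anodised round stylus tin with a flat lid, loose, closed, 58 mm across, 30 mm high, about 90 g. Starts on the cart top. Origin at the centre of its underside, z up. 
- eyepiece: Smoked glass microscope eyepiece, loose, standing: cylinder 34 mm across up to 34 mm, a 26 mm neck, a 32 mm eyecup on top, 52 mm high in all, about 80 g. Starts near the middle of one of the cork pads, so it may be in the way of the clamp or the tin. Origin at the centre of its underside, z up. 
- cap: White ceramic insulator cap, loose, standing on its wide end: skirt 36 mm across and 18 mm high, above it a narrower knob 29 mm across at its widest, 32 mm high in all, about 50 g. Starts on the cart top. Origin at the centre of its underside, z up. 
- jar: Bystander, leave alone: small amber glass jar with a black lid, 52 mm across, 62 mm high, loose on the cart top. Origin at the centre of its underside, z up. 
- ring: Bystander, leave alone: flat brass ring, 60 mm across, hole 24 mm, 14 mm high, loose on the cart top. Origin at the centre of its underside, z up. 
- case: Bystander, leave alone: small dark wooden case, 62 x 42 mm (x by y), 26 mm high, loose on the cart top. Origin at the centre of its underside, z up. 
There are look-alikes about, which are no part of the job. Leave any grey look-alike of the square_pad alone. Leave any turquoise look-alike of the eyepiece alone.

How it is judged:
By the outcome, as a careful person would: the job done as asked, in the order asked, and still so for the second after the job is handed in, with the robot touching nothing.
It also fails if it takes over 109 s, if anything falls off the work surface, if the arm or the gripper's body presses on something with over 40 N, if the wrist force passes 120 N, or if a joint passes its speed limit or range.

ROBOT

A 7-joint arm with a two-finger parallel gripper is mounted at the origin on the work surface. World frame = base frame: x ahead of the robot, y to its left, z up, the work surface at z = 0. Lengths are in mm, angles in rad, forces in N, time in s.
With the tool pointing down it reaches from about 425 to 875 mm from the base axis. Payload 9.9 kg.
Tool frame: the origin (TCP) lies on the centre line of the jaws, within the pads' length; the fingertips stand 25 mm ahead of it and the grasp point (between the pads) lies 6 mm ahead of it; x points along the fingers, y is the direction in which the jaws open and shut, and the axes are right-handed (so a half turn about x gives the same grasp; the last joint's range is limited). The gripper opens to 85 mm and grips with 20 to 120 N. Pads are 22 mm wide; open, the fingers measure 114 mm over their backs; the gripper's body (76 mm by 85 mm) begins 54 mm behind the grasp point. The pads swing forward as they close: fully open they stand 13 mm farther back than shut.
Start: joints at [-1.298, 0.576, 0.025, 1.437, -0.015, 1.129, -0.057], TCP at [235.756, 632.494, 256.289] pointing down, gripper open.
Joint ranges: [-2.76, 2.76], [-0.34, 2.15], [-1.52, 1.57], [0.19, 2.46], [-1.09, 4.23], [0.17, 1.99], [-2.82, 2.82]. Speed limits (rad/s): [2.22, 2.22, 3.01, 3.01, 3.14, 3.14, 3.14].

INTERFACE

Orientations are given as a rotation vector (axis times angle).
In Python, from rig import arm, eoat, kinematics, vision, finder gives the robot as it stands. Calls block until the motion is done:
- arm.move_to(position, orientation): joint-space move of the TCP to a pose.
- arm.movel(position, v=150, ori=None, until_force=None): straight line of the TCP; ori=None keeps the orientation; v is the mean speed in mm/s. With until_force (N) it stops when the force on the tool has changed by that much, and returns True; else False.
- arm.movej(angles): joint-space move.
- eoat.set_gripper(opening): opening from 0.0 (shut) to 1.0 (fully open); the grip force is fixed at half the most; returns when the fingers have stopped.
- arm.pause(seconds).
- kinematics.inverse_kinematics(position, orientation): joint angles nearest the present ones, or None.
- vision.camera(name): name is "scene" or "top"; returns a dict with "img" (400x640x3 uint8, red, green, blue), "fx", "fy", "cx", "cy" (pixels), "R" (3x3) and "t" (3): a world point X has camera coordinates R X + t. Camera axes: x right, y down, z forward; pixel columns grow to the right and rows downward; lengths in mm; the calibration is good to about 2 mm. A picture is of the moment at which its call begins. There is no depth.
A pose or a line that the arm cannot do raises arm.IKError and nothing moves.
- arm.finish_job(): hands the job in, once; it reports no verdict.
Trained networks look in a picture, given as the dict that the camera call returned (one of the last four; its "shot" number tells which), for a name from the list of things; names that differ only in an ending like _2 or _b are one class to them, and where a whole thing is asked for, a point or a joint stands for the part that bears it (a point fixed in the world has none). Each returns a list of dicts, best first, with "p" (0 to 1); they miss things now and then, are a little off and sometimes report something else, mostly with a low value. They report only what shows in the picture. A call takes as long as a camera call. They do not tell look-alikes from the thing itself.
- finder.spot_in(target, picture): "pixel" ([row, column] in pixels, amid what is visible of it).
Readings, each from a call of its own:
- arm.get_time(): time.
- arm.get_joints(): joint angles.
- arm.get_joint_vel(): joint speeds.
- arm.get_joint_torque(): joint torques, N m.
- arm.get_tcp_pos(): TCP position.
- arm.get_tool_rot(): TCP orientation.
- arm.get_contact_force(): force on the tool from outside, world axes, zero at the start.
- arm.get_torque(): the same for the moment, N m.
- arm.get_width(): opening from 0.0 (shut) to 1.0 (fully open).
Only numpy, scipy, OpenCV 4.12 (cv2) and the standard library are available. Lean on these libraries where they do the work, as an engineer would, in place of code of your own. Each camera call takes 0.05 s, during which the arm holds its last target. There are 200 camera calls.

## Working session

There is one attempt and no reset: what is moved stays moved. The work goes in short steps, each a Python script; the robot and the scene stay as the last script left them, time stands still between calls to the robot, and variables do not carry over. Pictures are saved under pics/ and viewed, about 12 in all and at most 16, crops included, and the job is handed in when it is done.

```bash
ls; mkdir -p pics
cat > h.py <<'E'
import numpy as np, cv2
from rig import arm, eoat, kinematics, vision, finder
def ray(c,px,z):
    r,col=px; d=np.array([(col-c["cx"])/c["fx"],(r-c["cy"])/c["fy"],1.0])
    R=np.array(c["R"]);t=np.array(c["t"]); o=-R.T@t; w=R.T@d
    return o+w*(z-o[2])/w[2]
def proj(c,X):
    p=np.array(c["R"])@np.array(X,float)+np.array(c["t"]); return np.array([c["fy"]*p[1]/p[2]+c["cy"],c["fx"]*p[0]/p[2]+c["cx"]])
def save(c,name,box=None,s=1):
    im=cv2.cvtColor(c["img"],cv2.COLOR_RGB2BGR)
    if box: im=im[box[0]:box[1],box[2]:box[3]]
    if s!=1: im=cv2.resize(im,None,fx=s,fy=s,interpolation=cv2.INTER_CUBIC)
    cv2.imwrite("pics/"+name,im)
H=dict(round_pad=6,square_pad=6,clamp=35,tin=25,eyepiece=30,cap=18,jar=40,ring=10,case=20,mat=3)
E
python3 - <<'E'
from h import *
print(arm.get_time(),arm.get_tool_rot())
for n in("top","scene"):
    c=vision.camera(n); save(c,n+"0.png")
    R=np.array(c["R"]); print(n,c["fx"],(-R.T@np.array(c["t"])).round(),R[2].round(2))
    for k,z in H.items():
        for d in finder.spot_in(k,c)[:3]: print(k,round(d["p"],2),np.round(d["pixel"],1),ray(c,d["pixel"],z).round()[:2])
print(arm.get_time())
E
```

```text
pics
0.0 [ 0.27863551  1.5528524  -0.28125103]
top 497.2516392251907 [ 401.    5. 1187.] [ 0.08 -0.   -1.  ]
round_pad 0.92 [172.4 289.6] [541.  75.]
square_pad 0.8 [247.  363.7] [361. -99.]
square_pad 0.66 [132.1 372.3] [ 635. -125.]
clamp 0.97 [194.4 445.5] [ 481. -289.]
tin 0.75 [138.6 193.7] [622. 299.]
tin 0.29 [156.1 338.3] [576. -42.]
eyepiece 0.67 [203.2 242.7] [467. 183.]
eyepiece 0.64 [171.5 297.3] [540.  55.]
cap 0.55 [253.6 197.6] [352. 290.]
jar 0.78 [133.7 446. ] [ 623. -294.]
ring 0.68 [192.  203.1] [496. 280.]
case 0.91 [240.3 430.5] [ 375. -254.]
mat 0.79 [154.6 336.9] [583. -39.]
mat 0.47 [254.2 195.5] [350. 299.]
scene 463.93049389619165 [853. 391. 887.] [-0.37 -0.41 -0.84]
round_pad 0.56 [249.6 327.3] [545.  73.]
square_pad 0.78 [157.3 340.1] [360. -94.]
square_pad 0.7 [205.7 240. ] [ 623. -134.]
clamp 0.87 [128.3 248.7] [ 488. -285.]
clamp 0.35 [236.7 325.6] [538.  59.]
tin 0.97 [356.3 375.5] [625. 299.]
eyepiece 0.94 [238.7 324.3] [542.  59.]
eyepiece 0.62 [261.8 388.4] [476. 182.]
eyepiece 0.4 [208.9 241.3] [ 632. -112.]
cap 0.65 [271.  473.9] [352. 306.]
jar 0.72 [155.8 194.7] [ 634. -292.]
ring 0.73 [301.9 416.5] [486. 274.]
case 0.66 [119.2 296. ] [ 373. -247.]
mat 0.87 [230.8 281.4] [591. -26.]
1.1
```

View pics/top0.png

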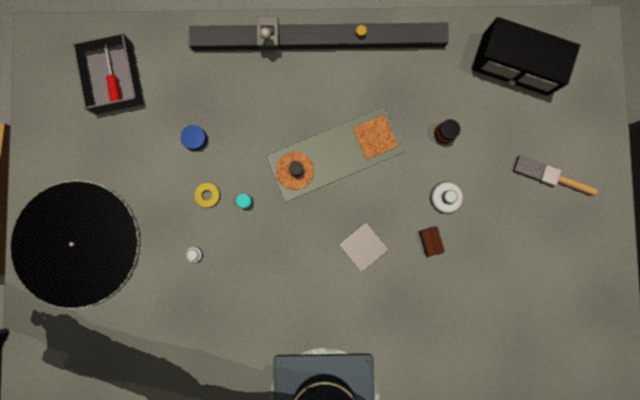

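View pics/scene0.png

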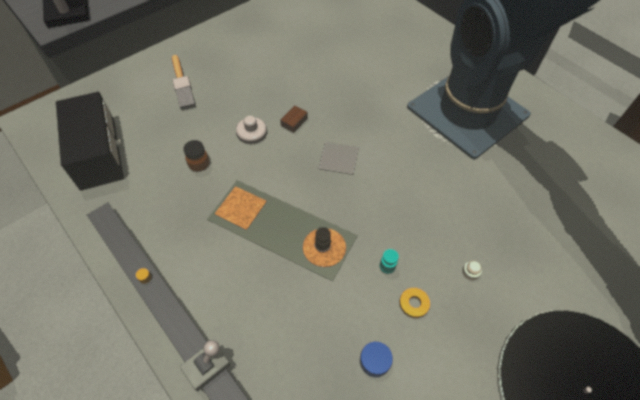

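Both views agree. The dark eyepiece stands on the round pad (top 171,297). The clamp is at top (197,447), tin (138,194), cap (254,194) and cork square (137,376). The grey square and the turquoise piece are look-alikes. Next I'll refine positions with silhouettes.

```bash
cat >> h.py <<'E'
from scipy.optimize import least_squares
def circ(r,z,n=48):
    a=np.linspace(0,2*np.pi,n,endpoint=False); return np.c_[r*np.cos(a),r*np.sin(a),np.full(n,z)]
M=dict(tin=np.r_[circ(29,0),circ(29,30)],clamp=np.r_[circ(38,0),circ(38,20),circ(16,44),circ(14,48)],
 eyepiece=np.r_[circ(17,0),circ(17,34),circ(16,52)],cap=np.r_[circ(18,0),circ(18,18),circ(14.5,28),circ(12,32)],
 jar=np.r_[circ(26,0),circ(26,62)],
 round_pad=circ(46,3),square_pad=np.array([[x,y,3] for x in(-42,42) for y in(-42,42)],float))
def mask(c,n,px,w=32):
    im=cv2.GaussianBlur(c["img"],(3,3),0); hsv=cv2.cvtColor(im,cv2.COLOR_RGB2HSV).astype(int); Hh,S,V=hsv[...,0],hsv[...,1],hsv[...,2]
    if n=="tin": m=(abs(Hh-113)<14)&(S>120)
    elif "pad" in n: m=(abs(Hh-12)<10)&(S>120)&(V>100)
    elif n=="eyepiece": m=(V<75)
    else:
        lab=cv2.cvtColor(im,cv2.COLOR_RGB2LAB).astype(float)
        r,q=map(int,px); b=np.median(lab[r-w:r+w,q-w:q+w].reshape(-1,3),0); m=np.linalg.norm(lab-b,axis=2)>22
        m=cv2.morphologyEx(m.astype(np.uint8),cv2.MORPH_CLOSE,np.ones((5,5)))
    w0=np.zeros(m.shape,np.uint8); r,q=map(int,px); w0[max(r-w,0):r+w,max(q-w,0):q+w]=1
    m=(m.astype(np.uint8))*w0
    k,l,s,ce=cv2.connectedComponentsWithStats(m,connectivity=8); i=1+np.argmax(s[1:,4]); return (l==i).astype(np.uint8)
def hull_c(pts):
    h=cv2.convexHull(pts.astype(np.float32)); mo=cv2.moments(h); return np.array([mo["m01"]/mo["m00"],mo["m10"]/mo["m00"]]),mo["m00"]
def locate(c,n,px,z0,w=32,th=0.):
    m=mask(c,n,px,w); ys,xs=np.nonzero(m); 
    pts=np.r_[[np.c_[xs+dx,ys+dy] for dx in(-.45,.45) for dy in(-.45,.45)]].reshape(-1,2)
    t,a=hull_c(pts); Rz=np.array([[np.cos(th),-np.sin(th),0],[np.sin(th),np.cos(th),0],[0,0,1]])
    P=M[n]@Rz.T
    def f(xy):
        q=np.array([proj(c,p+[xy[0],xy[1],z0]) for p in P])[:,::-1]; cc,f.a=hull_c(q); return cc-t
    s=least_squares(f,ray(c,px,z0+10)[:2],diff_step=1e-3); return s.x,a/f.a
E
python3 - <<'E'
from h import *
th=np.arctan2(-180,94)+np.pi/2
P=dict(top=dict(tin=(138,194),clamp=(197,448),eyepiece=(171,297),cap=(254,194),round_pad=(171,294),square_pad=(137,376),jar=(132,447)),
 scene=dict(tin=(358,376),clamp=(128,250),eyepiece=(238,323),cap=(269,473),round_pad=(248,325),square_pad=(207,240),jar=(155,195)))
for n,pp in P.items():
    c=vision.camera(n)
    for k,px in pp.items():
        x,a=locate(c,k,px,6 if k=="eyepiece" else 3 if "pad" in k else 0,w=20 if k=="eyepiece" else 32,th=th); print(n,k,x.round(1),"area ratio",round(a,2))
E
```

```text
top tin [626.5 302.5] area ratio 0.85
top clamp [ 475.1 -294.4] area ratio 1.02
top eyepiece [543.2  56.9] area ratio 0.77
top cap [349.1 300.2] area ratio 1.09
top round_pad [545.6  62.9] area ratio 0.99
top square_pad [ 624.7 -131.4] area ratio 1.04
top jar [ 626.6 -295.8] area ratio 1.12
scene tin [623.8 300.2] area ratio 0.73
scene clamp [ 476.3 -294.7] area ratio 0.98
scene eyepiece [545.9  56.9] area ratio 0.68
scene cap [350.1 300.6] area ratio 1.0
scene round_pad [546.1  63.6] area ratio 0.95
scene square_pad [ 624.5 -131.3] area ratio 1.02
scene jar [ 629.5 -295.2] area ratio 1.04
```

```bash
cat >> h.py <<'E'
from scipy.spatial.transform import Rotation as Ro
RP=np.array([545.8,63.2]);SP=np.array([624.6,-131.3]);MID=(RP+SP)/2;u=(SP-RP)/np.linalg.norm(SP-RP);RP=MID-105*u;SP=MID+105*u
ACR=np.arctan2(u[0],-u[1])  # jaw direction across the mat
def ori(a):
    best=None;c,s=np.cos(a),np.sin(a)
    return Ro.from_matrix(np.array([[0,c,s],[0,s,-c],[-1,0,0]]).astype(float)).as_rotvec()
def best_ori(p,a):
    q=np.array(arm.get_joints());o=[]
    for b in(a,a+np.pi):
        j=kinematics.inverse_kinematics(list(p),list(ori(b)))
        if j is not None:o.append((np.abs(np.array(j)-q).max(),b))
    return ori(min(o)[1])
def pick(xy,a,zg,zhi,op=1.0,lift=None):
    o=best_ori([*xy,zhi],a); eoat.set_gripper(op); arm.move_to([*xy,zhi],list(o)); arm.movel([*xy,zg],v=120)
    eoat.set_gripper(0.0); print("width",arm.get_width(),"t",arm.get_time()); arm.movel([*xy,lift or zhi],v=150)
    print("width lifted",arm.get_width(),np.round(arm.get_contact_force(),1),np.round(arm.get_tcp_pos(),1))
def place(xy,a,zp,zhi,op):
    o=best_ori([*xy,zhi],a); arm.move_to([*xy,zhi],list(o)); arm.movel([*xy,zp+8],v=150)
    hit=arm.movel([*xy,zp-1.5],v=25,until_force=4); print("hit",hit,np.round(arm.get_tcp_pos(),1))
    arm.pause(.2); eoat.set_gripper(op); arm.movel([*xy,zhi],v=150); print("t",arm.get_time())
E
python3 - <<'E'
from h import *
print(RP,SP,MID,ACR)
import h
c=vision.camera("top"); d=vision.camera("scene")
def show(c,n,px,w,f,z0):
    hsv=cv2.cvtColor(c["img"],cv2.COLOR_RGB2HSV).astype(int); m=f(hsv).astype(np.uint8)
    z=np.zeros_like(m); z[px[0]-w:px[0]+w,px[1]-w:px[1]+w]=1; m*=z
    k,l,s,_=cv2.connectedComponentsWithStats(m); h.mask=lambda *a:(l==1+np.argmax(s[1:,4])).astype(np.uint8)
    print(n,locate(c,n,px,z0,w))
ft=lambda v:(abs(v[...,0]-113)<20)&(v[...,1]>70)
show(c,"tin",(138,194),32,ft,0);show(d,"tin",(358,376),32,ft,0)
fe=lambda v:(v[...,2]<115)&(v[...,1]<140)|(v[...,2]<80)
show(c,"eyepiece",(171,297),14,fe,6);show(d,"eyepiece",(238,323),17,fe,6)
a=cv2.resize(c["img"][145:195,265:325],None,fx=6,fy=6);b=cv2.resize(d["img"][215:265,295:355],None,fx=6,fy=6)
cv2.imwrite("pics/crop.png",cv2.cvtColor(np.hstack([a,b]),cv2.COLOR_RGB2BGR))
E
```

```text
[545.77303113  63.26656655] [ 624.62696887 -131.36656655] [585.2  -34.05] 0.384930735465649
tin (array([627.13787032, 302.51797324]), 0.9633708959566434)
tin (array([624.10000888, 300.48583171]), 0.8884537241816448)
eyepiece (array([545.51896003,  58.05702862]), 1.0318364950408363)
eyepiece (array([544.70953073,  56.17339397]), 1.015009840216094)
```

View pics/crop.png

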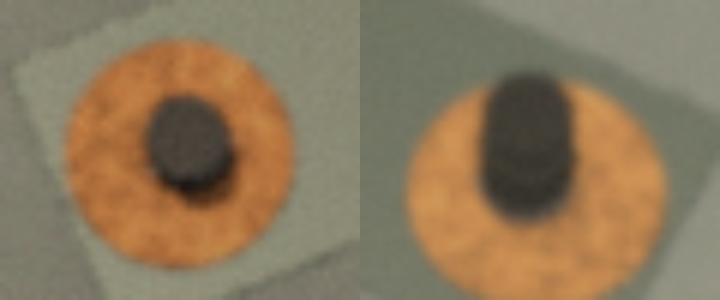

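The eyepiece stands upright, slightly off the pad centre, at about (545,57). Now to move it.

Run:
```python
from h import *
pick((545.1,57.1),ACR,35,110)
place(MID,ACR,32,110,0.75)
c=vision.camera("scene"); save(c,"e1.png",(100,300,200,440),3)
print(arm.get_joints())
```

```text
width 0.3839022180804573 t 5.2083
width lifted 0.38225118056238033 [-0.3 -0.5 -0.8] [544.8  57.3 109.6]
hit True [585.8 -34.   32.7]
t 8.6167
[-0.1929068   0.62924433  0.26857962  1.85252591 -0.24696994  0.69359761
  0.60319109]
```

View pics/e1.png

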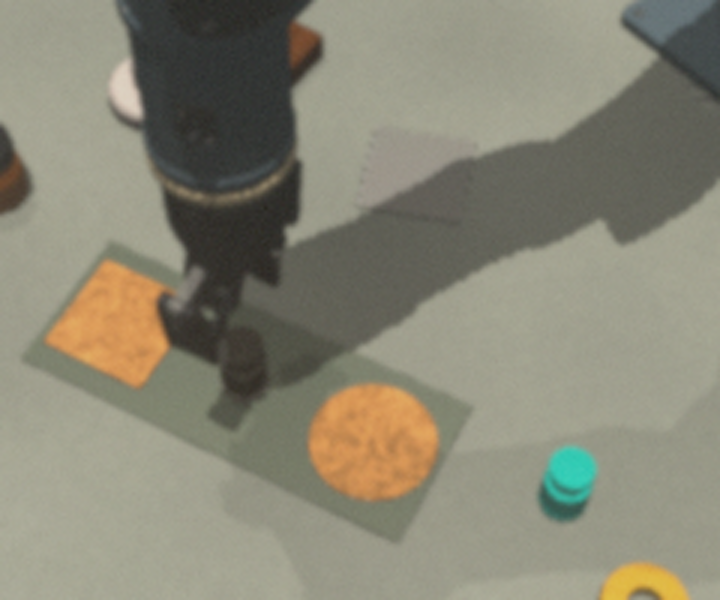

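Eyepiece is standing mid-mat and the pads are clear. Clamp next.

Run:
```python
from h import *
pick((475.7,-294.5),1.15,48,150,0.8)
place(RP,ACR,54,150,0.7)
arm.move_to([500,250,200],list(best_ori([500,250,200],ACR)))
c=vision.camera("top");d=vision.camera("scene"); save(d,"e2.png",(100,300,200,440),3)
for k,z,pt,ps in(("clamp",6,None,None),):
    for cc in(c,d):
        print(k,[ (np.round(s["pixel"]),round(s["p"],2)) for s in finder.spot_in(k,cc)[:2]])
```

```text
width 0.3488865695771906 t 11.425
width lifted 0.34719460060049795 [ 0.3 -0.3 -5.6] [ 475.1 -294.1  149.1]
hit True [546.4  63.2  55.2]
t 16.1083
clamp [(array([170., 293.]), 0.64)]
clamp [(array([246., 323.]), 0.84)]
```

View pics/e2.png

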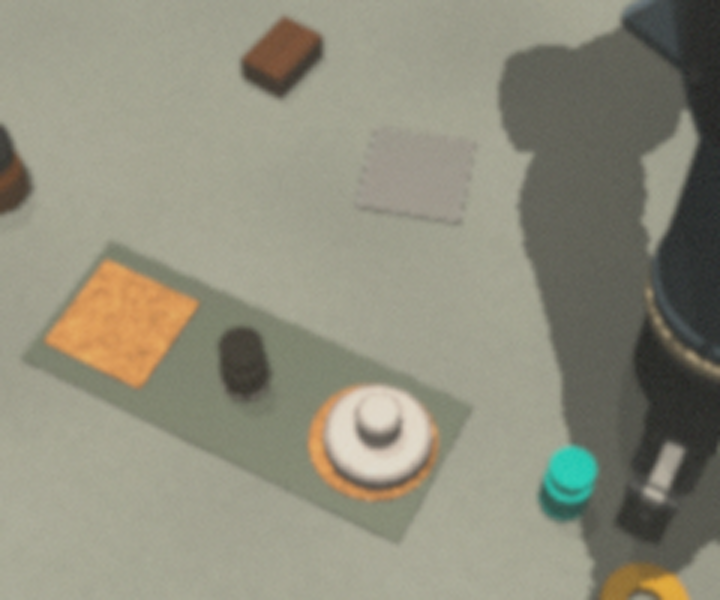

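Clamp is centred on the round pad and the eyepiece is upright. Tin next, then cap.

Run:
```python
from h import *
pick((625.6,301.5),ACR,28,140)
place(SP,ACR,34,140,0.95)
arm.move_to([450,280,200],list(best_ori([450,280,200],ACR)))
for n,px in(("top",proj(c,[*SP,36]) if 0 else None),("scene",None)):
    c=vision.camera(n)
    for k,xy,z0,w in(("tin",SP,6,22),("eyepiece",MID,3,17),("clamp",RP,6,32)):
        x,a=locate(c,k,proj(c,[*xy,z0+22]),z0,w); print(n,k,x.round(1),round(a,2),"want",xy.round(1))
save(c,"e3.png",(100,300,200,440),3)
```

```text
width 0.6598803125293106 t 19.6083
width lifted 0.6597289098537905 [-0.7  0.1 -0.9] [625.2 300.9 139. ]
hit True [ 625.3 -131.5   35.2]
t 24.85
top tin [ 623.8 -128.7] 0.8 want [ 624.6 -131.4]
top eyepiece [572.1 -34.2] 0.46 want [585.2 -34.1]
top clamp [543.5  61.2] 1.34 want [545.8  63.3]
scene tin [ 620.2 -134.9] 0.6 want [ 624.6 -131.4]
scene eyepiece [584.4 -34.2] 0.73 want [585.2 -34.1]
scene clamp [550.2  67.3] 1.18 want [545.8  63.3]
```

View pics/e3.png

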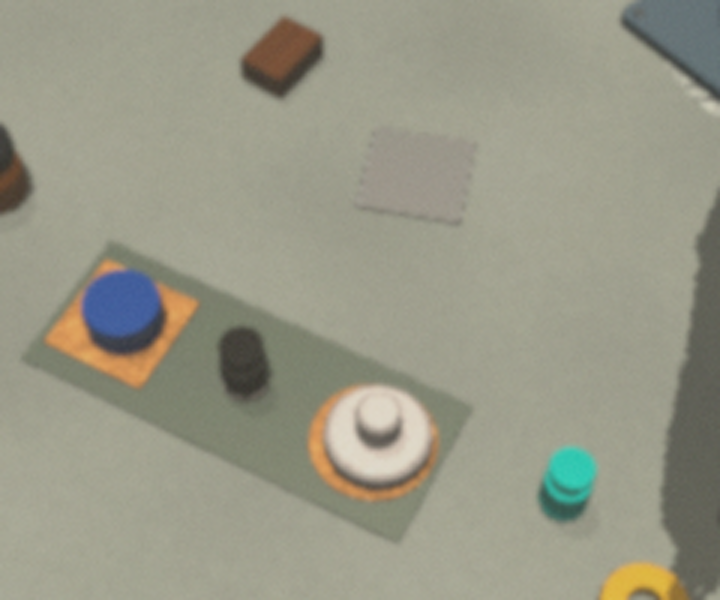

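```bash
cat > ov.py <<'E'
from h import *
def overlay(name,extra=()):
    T=[]
    for n in("top","scene"):
        c=vision.camera(n); s=6
        ce=proj(c,[*MID,20]).astype(int); r0,q0=ce[0]-50,ce[1]-66
        im=cv2.resize(cv2.cvtColor(c["img"],cv2.COLOR_RGB2BGR)[r0:r0+100,q0:q0+132],None,fx=s,fy=s,interpolation=cv2.INTER_CUBIC)
        L=[(RP,38,26),(RP,14,54),(RP,46,6),(MID,17,3),(MID,16,55),(SP,29,36),(SP,29,6),*extra]
        for xy,r,z in L:
            p=np.array([proj(c,q+[*xy,0]) for q in circ(r,z)])[:,::-1]
            cv2.polylines(im,[((p-[q0,r0]+.5)*s).round().astype(np.int32)],True,(0,255,0),1)
        T.append(cv2.resize(im,(660,500))[60:350])
        hsv=cv2.cvtColor(cv2.GaussianBlur(c["img"],(3,3),0),cv2.COLOR_RGB2HSV).astype(int)
        m=((abs(hsv[...,0]-113)<14)&(hsv[...,1]>120)&(hsv[...,2]>95)).astype(np.uint8); k=proj(c,[*SP,36]).astype(int)
        z=np.zeros_like(m); z[k[0]-25:k[0]+25,k[1]-25:k[1]+25]=1; ct=max(cv2.findContours(m*z,0,1)[0],key=cv2.contourArea)
        mo=cv2.moments(ct); print(n,"lid",ray(c,(mo["m01"]/mo["m00"],mo["m10"]/mo["m00"]),36).round(1),"want",SP.round(1))
    cv2.imwrite("pics/"+name,np.vstack(T))
E
python3 -c "
from ov import *; overlay('o1.png')"
```

```text
top lid [ 621.9 -127.4   36. ] want [ 624.6 -131.4]
scene lid [ 624.2 -125.8   36. ] want [ 624.6 -131.4]
```

View pics/o1.png

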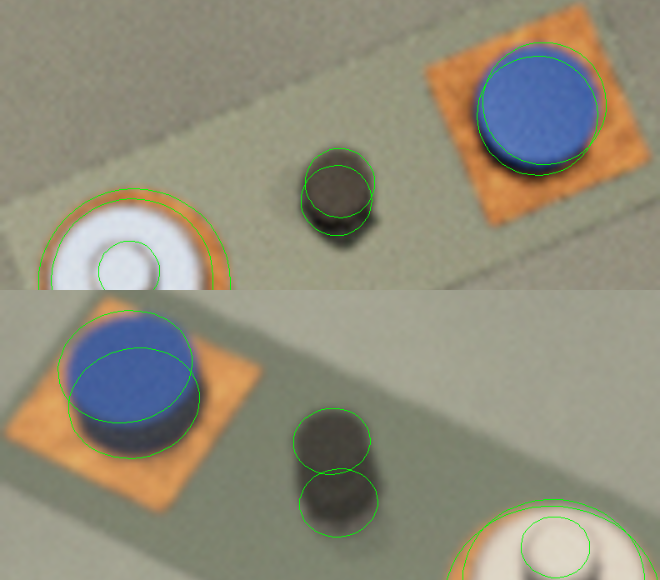

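Clamp and eyepiece look good, but the tin sits about 5 mm off along the mat, which was the uncentred direction of my grasp. I'll re-centre tin and eyepiece by closing the jaws along the mat over the wanted points.

Run:
```python
from ov import *
for xy,z,op,op2 in((SP,34,1.0,.9),(MID,32,.68,.6)):
    A=ACR+np.pi/2; o=best_ori([*xy,130],A); eoat.set_gripper(op)
    arm.move_to([*xy,130],list(o)); arm.movel([*xy,z],v=100); arm.pause(.2)
    print(arm.get_tcp_pos().round(1) if hasattr(arm.get_tcp_pos(),'round') else arm.get_tcp_pos(), xy)
    eoat.set_gripper(0.); print(arm.get_width(),np.round(arm.get_contact_force(),1)); eoat.set_gripper(op2); arm.movel([*xy,130],v=100)
arm.move_to([450,280,200],list(best_ori([450,280,200],ACR)))
overlay("o2.png"); print(arm.get_time())
```

```text
[ 625.  -131.4   34.6] [ 624.62696887 -131.36656655]
0.6577659263894792 [-2.3  1.1  5.7]
[585.5 -34.   32.6] [585.2  -34.05]
0.3802749222605809 [-1.9  0.5  4.3]
top lid [ 622.3 -128.9   36. ] want [ 624.6 -131.4]
scene lid [ 625.  -127.5   36. ] want [ 624.6 -131.4]
37.1
```

View pics/o2.png

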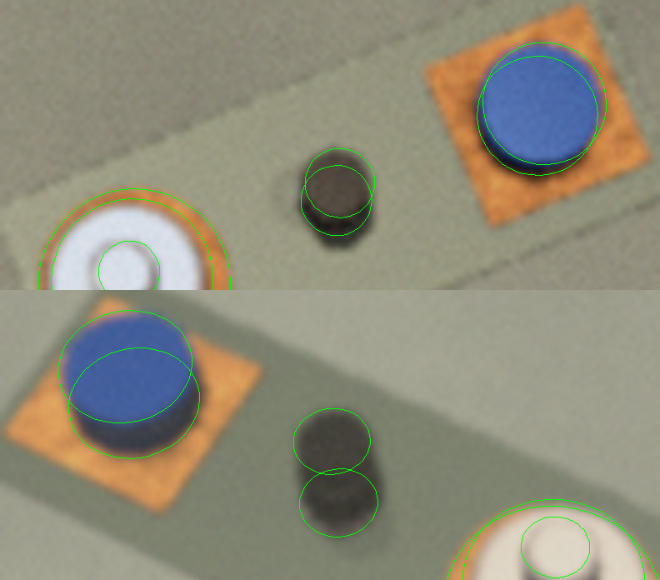

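```bash
cat > ms.py <<'E'
from h import *
import h
F=dict(tin=lambda v:(abs(v[...,0]-113)<22)&(v[...,1]>60)|(v[...,2]<60),eyepiece=lambda v:(v[...,2]<88),clamp=lambda v:(v[...,1]<55)&(v[...,2]>160),cap=lambda v:(v[...,1]<60)&(v[...,2]>120))
M["clamp"]=np.r_[circ(38,20),circ(16,44),circ(14,48)]
def meas(items):
    for k,xy,z0,w in items:
        r=[]
        for n in("top","scene"):
            c=vision.camera(n); px=proj(c,[*xy,z0+20]).astype(int)
            hsv=cv2.cvtColor(c["img"],cv2.COLOR_RGB2HSV).astype(int); m=F[k](hsv).astype(np.uint8)
            z=np.zeros_like(m); z[px[0]-w:px[0]+w,px[1]-w:px[1]+w]=1
            q,l,s,_=cv2.connectedComponentsWithStats(m*z); h.mask=lambda *a:(l==1+np.argmax(s[1:,4])).astype(np.uint8)
            x,a=locate(c,k,px,z0,w); r.append(x-xy); print(n,k,x.round(1),"ratio",round(a,2),"off along,across",((x-xy)@u).round(1),((x-xy)@[-u[1],u[0]]).round(1))
E
python3 - <<'E'
from ms import *
meas([("tin",SP,6,24),("eyepiece",MID,3,18),("clamp",RP,6,30)])
for n in("top","scene"):
    c=vision.camera(n); ms=None
    hsv=cv2.cvtColor(cv2.GaussianBlur(c["img"],(3,3),0),cv2.COLOR_RGB2HSV).astype(int)
    m=((abs(hsv[...,0]-12)<10)&(hsv[...,1]>120)&(hsv[...,2]>100)).astype(np.uint8)
    for nm,xy in(("sq",SP),("ro",RP)):
        k=proj(c,[*xy,6]).astype(int); z=np.zeros_like(m); z[k[0]-32:k[0]+32,k[1]-32:k[1]+32]=1
        ys,xs=np.nonzero(m*z); hu=cv2.convexHull(np.c_[xs,ys].astype(np.float32)); mo=cv2.moments(hu)
        print(n,nm,ray(c,(mo["m01"]/mo["m00"],mo["m10"]/mo["m00"]),6).round(1)[:2],"min rect",ray(c,cv2.minAreaRect(hu)[0][::-1],6).round(1)[:2],xy.round(1))
E
```

```text
top tin [ 624.2 -130.2] ratio 0.96 off along,across -1.3 0.0
scene tin [ 621.1 -136. ] ratio 0.75 off along,across 3.0 -5.0
top eyepiece [581.3 -33.2] ratio 1.05 off along,across -2.3 -3.3
scene eyepiece [583.7 -33. ] ratio 0.88 off along,across -1.5 -1.0
top clamp [545.   66.5] ratio 0.92 off along,across -3.3 0.5
scene clamp [544.9  67.4] ratio 0.96 off along,across -4.2 0.8
top sq [ 624.4 -131.4] min rect [ 624.5 -131.5] [ 624.6 -131.4]
top ro [544.7  56.2] min rect [544.   52.8] [545.8  63.3]
scene sq [ 625.8 -129.3] min rect [ 625.1 -131. ] [ 624.6 -131.4]
scene ro [562.6  66.5] min rect [565.4  69.1] [545.8  63.3]
```

Camera offsets are consistent: everything sits about 2 mm (clamp about 4 mm) toward the round end relative to the pads, i.e. a small camera/robot bias. A cheap 2 mm correction, then the cap.

Run:
```python
from ms import *
from ov import overlay
v=np.array([-u[1],u[0]]); A=ACR+np.pi/2
def mend(xy0,xy1,z,op,op2,zhi=140,lift=True):
    o=best_ori([*xy0,zhi],A); eoat.set_gripper(op); arm.move_to([*xy0,zhi],list(o)); arm.movel([*xy0,z],v=100)
    eoat.set_gripper(0.)
    if lift:
        arm.movel([*xy0,z+6],v=40); arm.movel([*xy1,z+6],v=20); print("hit",arm.movel([*xy1,z-2],v=20,until_force=4),np.round(arm.get_tcp_pos(),1))
        arm.pause(.2)
    eoat.set_gripper(op2); arm.movel([*xy0,zhi],v=120)
mend(MID,MID+2*u+1.8*v,32,.68,.6)
mend(RP+2*u,None,55,.65,.6,lift=False)
mend(SP,SP+2*u,34,1.,.9)
# cap
pick((349.6,300.4),ACR,29,150,.8)
place(SP+2*u,ACR,65,150,.65)
arm.move_to([450,280,200],list(best_ori([450,280,200],ACR)))
meas([("eyepiece",MID,3,18),("clamp",RP,6,30),("cap",SP,36,16)])
overlay("o3.png",[(SP,18,36),(SP,12,68)]); print(arm.get_time())
```

```text
hit True [587.7 -35.2  32.8]
hit True [ 625.5 -133.2   35. ]
width 0.39222624277165113 t 55.4083
width lifted 0.3922501238033528 [ 1.1 -0.2 -1.2] [349.3 300.1 149.4]
hit True [ 626.  -133.3   66. ]
t 60.525
top eyepiece [583.1 -34.5] ratio 1.08 off along,across -0.4 -2.1
scene eyepiece [585.9 -33.9] ratio 0.89 off along,across 0.1 0.7
top clamp [545.7  63.6] ratio 0.92 off along,across -0.3 0.0
scene clamp [546.5  64.1] ratio 0.96 off along,across -0.5 0.9
top cap [ 627.8 -134.1] ratio 1.04 off along,across 3.7 1.9
scene cap [ 616.9 -149.7] ratio 2.77 off along,across 14.1 -14.1
top lid [ 611.3 -123.5   36. ] want [ 624.6 -131.4]
scene lid [ 629.3 -116.    36. ] want [ 624.6 -131.4]
62.5833
```

View pics/o3.png

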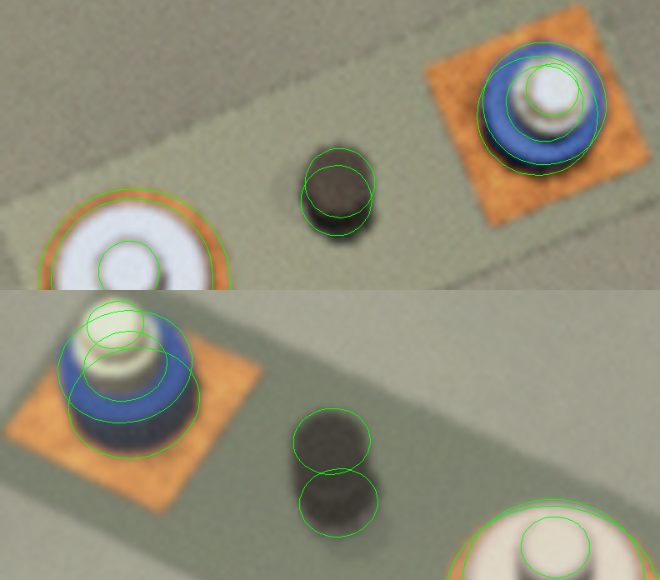

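Everything matches the model outlines; the cap is about 3 mm off along the mat. One squeeze along the mat to centre it.

Run:
```python
from ms import *
from ov import overlay
A=ACR+np.pi/2; xy=SP+2*u; o=best_ori([*xy,150],A); eoat.set_gripper(.7); arm.move_to([*xy,150],list(o)); arm.movel([*xy,66],v=80); arm.pause(.2)
eoat.set_gripper(0.); print(arm.get_width()); eoat.set_gripper(.65); arm.movel([*xy,150],v=100)
arm.move_to([450,280,220],list(best_ori([450,280,220],ACR)))
overlay("o4.png",[(SP,18,36),(SP,12,68)])
c=vision.camera("top"); save(c,"fin.png"); print(arm.get_time())
```

```text
0.3947681995821976
top lid [ 610.  -125.8   36. ] want [ 624.6 -131.4]
scene lid [ 630.5 -116.4   36. ] want [ 624.6 -131.4]
69.375
```

View pics/o4.png

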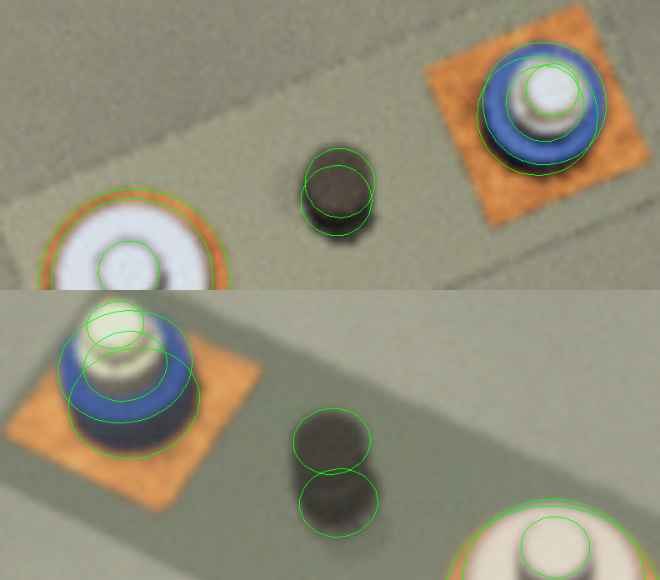

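View pics/fin.png

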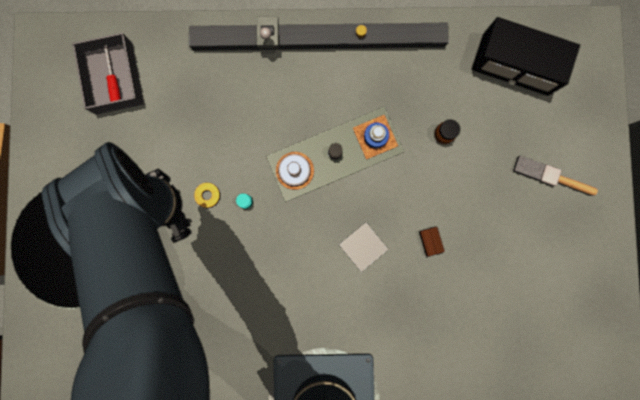

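Everything is in place, upright and let go: clamp (170,294), eyepiece (151,335), tin with cap (134,376). The jar, ring and case are where they were.

```bash
python3 -c "
from h import *
arm.finish_job()"
```

```text
the job is handed in; nothing more can be done
```

The mat is laid out and the job is handed in, at about 69 s on the robot's clock. I moved the eyepiece off the round pad to mid-mat, then set the clamp on the round pad, the tin on the square pad and the cap on the tin's lid. After the first placings I re-centred the eyepiece, clamp, tin and cap with light regrasps.

**Final checks:**
- **Upright and released:** in the last pictures all four stand upright and let go. The jar, ring, case and look-alikes show no visible movement.
- **Clamp:** measured within about 1 mm of the pad centre.
- **Eyepiece:** within about 2 mm. The two cameras differ across the mat, at -2.1 and +0.7 mm.
- **Tin and cap:** checked only by eye against the projected outlines, about 2 mm or better. The automatic lid and scene-camera cap measurements failed, because the cap covers the lid and spoils the colour masks, so I disregarded them.

**Disagreement corrected:** objects placed at the camera-measured centres showed up about 2 mm toward the round end. I took this as a camera/robot offset and shifted the targets 2 mm. The clamp and eyepiece then measured centred along the mat.

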